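# Nest the empty thread cone loosely on the cone stand

### The job

Tidy up the empty blue thread cone: lift it by its nose, bring it over the white tapered cone on the wooden-footed stand and lower it gently, still in the gripper, until it sits loosely nested or is only a few millimetres short of that, then let go so that it rests upright on the stand by its own weight. Do not push it down, or the tapers will jam, and leave the red cone and the roll of copper tape where they are.

Things in the scene. Friction and masses are not known exactly. Their poses are not given: they have to be found in the camera images.
- blue_cone: Empty blue plastic thread cone, loose, 50 to 100 g, open wide end down on the table, 125 mm tall. Origin: centre of the rim at its bottom; z: its axis, up. Outside it tapers from 68 mm diameter at the rim to 28 mm at height 90 mm; above that is a straight closed nose, 28 mm in diameter, the place to grip. Wall 3 mm: inside 62 mm wide at the rim, hollow to height 88 mm. Round: yaw is free.
- stand: Cone stand, fixed: a round light-wood foot, 92 mm across, 12 mm thick, with a white cone on it: 70 mm diameter at height 12 mm, 34 mm at its flat top at height 92 mm, same taper as inside the blue cone. Origin: centre of the underside, on the table; z up. Loosely seated, the blue cone's rim stays 31 mm (give or take 3 mm) above this origin, clear of the foot; pushed deeper it wedges.
- red_cone: A red thread cone, a bystander of exactly the same shape and size as the blue one, standing loose on the table. Origin: centre of its rim at the bottom, z up.
- tape_roll: A roll of copper tape, a bystander lying flat and loose on the table: a ring 76 mm across, 52 mm hole, 25 mm tall. Origin: centre of its underside, z up.
Not all that is in view belongs to the job. What is meant by the blue_cone is not green, and is the smaller of those in its own colour. Several things look just like the stand: the one meant starts farthest from the robot's base.

How it is judged:
On the way:
1. the blue cone, still held by the fingers, has been lowered over the white cone to within about 20 mm of its seat (horizontal distance between blue_cone and stand below 0.015 m and z of blue_cone in the frame of stand below 0.051 m and angle between blue_cone's own z axis and vertical below 0.26 rad and contact force between the fingers and blue_cone above 0.5 N), for 0.1 s.
At the end, for the whole second after the job is handed in: The blue cone is released and at rest on the stand's white cone: axis within 12 mm of the stand's, upright within 10 degrees, its rim within 12 mm of the loose seat height (31 mm above the table) (horizontal distance between blue_cone and stand below 0.012 m and z of blue_cone in the frame of stand between 0.019 and 0.043 m and angle between blue_cone's own z axis and vertical below 0.18 rad and linear speed of blue_cone below 0.02 m/s and contact force between the fingers and blue_cone below 0.1 N); the robot touches nothing.
It fails at once if the blue cone is pushed or dropped onto the stand hard enough to wedge: more than 80 N of contact force summed round the taper; a light touch on the tapers stays far below (contact force between blue_cone and stand above 80 N).
It fails at once if the red cone is moved by more than 30 mm (distance of red_cone from where it was at the start of the episode above 0.03 m).
It fails at once if the roll of copper tape is moved by more than 30 mm (distance of tape_roll from where it was at the start of the episode above 0.03 m).
It also fails if it takes over 45 s, if anything falls off the work surface, if the arm or the gripper's body presses on something with over 40 N, if the wrist force passes 120 N, or if a joint passes its speed limit or range.

### The arm

A 6-joint arm with a two-finger parallel gripper is mounted at the origin on the work surface. World frame = base frame: x ahead of the robot, y to its left, z up, the work surface at z = 0. Lengths are in m, angles in rad, forces in N, time in s.
With the tool pointing down it reaches from about 0.25 to 0.8 m from the base axis. Payload 3.9 kg.
Tool frame: the origin (TCP) lies where the fingers leave the gripper's body, on its centre line; the fingertips stand r.tip_reach ahead of it and the grasp point (between the pads) lies 54 mm ahead of it (r.tip_reach is the distance from the TCP to the fingertips, in m); z points along the fingers, x is the direction in which the jaws open and shut, and the axes are right-handed (so a half turn about z gives the same grasp; the last joint's range is limited). The gripper opens to 85 mm and grips with 20 to 120 N. Pads are 22 mm wide; open, the fingers measure 114 mm over their backs; the gripper's body (76 mm by 85 mm) begins 54 mm behind the grasp point. The pads swing forward as they close: fully open they stand 13 mm farther back than shut.
Start: joints at [1.329, 0.26, -0.138, 1.173, 0, 1.571], TCP at [0.126, 0.51, 0.304] pointing down, gripper open.
Joint ranges: [-2.78, 2.78], [-0.83, 1.72], [-1.28, 1.37], [-1.9, 2.12], [-1.57, 1.48], [-3.14, 3.14]. Speed limits (rad/s): [2.57, 2.57, 3.14, 3.14, 3.14, 3.14].

### API

Orientations are given as a rotation vector (axis times angle).
In Python, from rig import r, cams gives the robot as it stands.
- The arm moves only by the tool move_arm, never from a script. Its argument "deltas" is a list of rows, each a list of 6 numbers: the shift along the tool's x, y, z in units of 0.75 m (1.0 is 0.75 m), then the turn, a rotation vector about the tool's x, y, z in units of 30 degrees (1.0 is 30 degrees). In form: [[x, y, z, rx, ry, rz], ...]. A call has 1 to 5 rows; each row shifts and turns the commanded pose from where the row before left it, along the tool's axes as they then stand; what a row does not reach is not made up. A row lasts 1/8 s, in which the tool goes at most 62.5 mm and 10.7 degrees, less where a joint would pass 70% of its speed; a pose out of reach is approached as far as the arm can. A call with a number of a shift or a turn outside -1 to 1 is refused whole. A call with a gripper value outside its range is refused whole. "jaw" is the opening, from -1 (shut) to 1 (fully open), so that 0 is half open, set as the call begins (left out, the last holds). The fingers move at their own pace and stop on an object; the grip force is fixed at half the most. Time passes only in rows, so rows that do not move let the fingers close. It gives the time, the measured TCP pose, the force and the opening at its end, in the units of the state.
- r.get_obs(): the state, without advancing time (a new reading comes with each control period).
- cams.camera(name): name is "scene" or "top"; returns a dict with "pixels" (384x512x3 uint8, blue, green, red), "camera_matrix" (3x3 intrinsics, pixels), "xyz" and "rotation" of the camera in the world. Camera axes: x right, y up, looking along -z (the intrinsics and any distortion apply to the point x, -y, -z); pixel columns grow to the right and rows downward; lengths in m; the calibration is good to about 2 mm. A picture is of the moment at which its call begins. There is no depth.
- r.finish_job(): hands the job in, once; it reports no verdict.
The state is a dict: "time_s": time; "joint_positions": joint angles; "joint_vel": joint speeds; "joint_efforts": joint torques, N m; "eef_pos": TCP position; "orientation": TCP orientation; "contact_force": force on the tool from outside, world axes, zero at the start; "torque": the same for the moment, N m; "grip_width": opening from 0.0 (shut) to 1.0 (fully open).
Only numpy, scipy, OpenCV 4.12 (cv2) and the standard library are available. Lean on these libraries where they do the work, as an engineer would, in place of code of your own. Each camera call takes 0.05 s, during which the arm holds its last target. There are 200 camera calls.

## Working session

There is one attempt and no reset: what is moved stays moved. The work goes in short steps, Python scripts to look and compute and a tool call to move; the robot and the scene stay as the last step left them, time stands still between calls to the robot, and variables do not carry over. Pictures are saved under pics/ and viewed, on a budget of 10 in all, crops included, one or two more only if the job needs it, and the job is handed in when it is done.

Besides the shell and the picture viewer there is one more tool, called after "Emit:" as name(argument=value, ...) on one line, values as JSON. move_arm: Moves the arm, as the interface text tells. Its arguments: {"type":"object","properties":{"deltas":{"type":"array","items":{"type":"array","items":{"type":"number"}}},"jaw":{"type":"number"}},"required":["deltas"]}

```bash
mkdir -p pics; python3 - <<'E'
from rig import r,cams
import cv2
for n in("top","scene"):
    c=cams.camera(n); cv2.imwrite(f"pics/{n}0.png",c["pixels"]); print(n,c["camera_matrix"],c["xyz"],c["rotation"],c.keys())
o=r.get_obs(); print(o, r.tip_reach)
E
```

```text
top [[371.22015858   0.         252.14763221]
 [  0.         371.22015858 187.7336564 ]
 [  0.           0.           1.        ]] [ 0.34384818 -0.01926879  1.14522062] [ 0.09592982 -0.11936656 -1.55098483] dict_keys(['pixels', 'camera_matrix', 'xyz', 'rotation'])
scene [[420.59226685   0.         253.57896653]
 [  0.         420.59226685 187.05435445]
 [  0.           0.           1.        ]] [ 1.10544837 -0.52517728  0.70987003] [0.79443071 0.38252242 0.78812542] dict_keys(['pixels', 'camera_matrix', 'xyz', 'rotation'])
{'time_s': 0.1, 'joint_positions': array([ 1.32898416e+00,  2.60613369e-01, -1.39240859e-01,  1.17268571e+00,
       -2.97680969e-05,  1.57082463e+00]), 'joint_vel': array([-0.00057936, -0.00258158,  0.0026034 , -0.00073389,  0.00064   ,
        0.0007798 ]), 'joint_efforts': array([-6.60894402e-04, -4.06509197e+01,  2.54526865e+01,  1.00805928e-02,
       -1.51714306e-05, -8.16301480e-06]), 'eef_pos': array([0.12561011, 0.50925807, 0.30315031]), 'orientation': array([ 2.47231820e+00,  1.93657963e+00, -2.12651236e-03]), 'contact_force': array([0.02140321, 0.1909884 , 0.80060513]), 'torque': array([-0.00536852, -0.01121321, -0.04255595]), 'grip_width': 1.0004246084755144} 0.0726
```

View pics/top0.png

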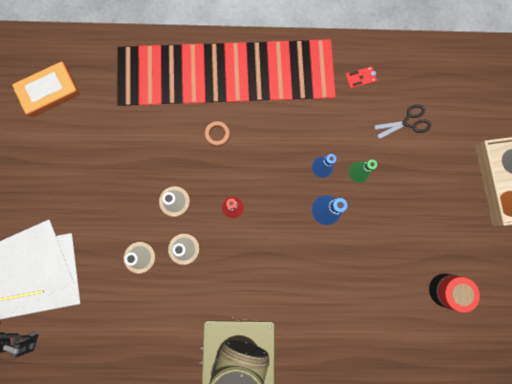

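View pics/scene0.png

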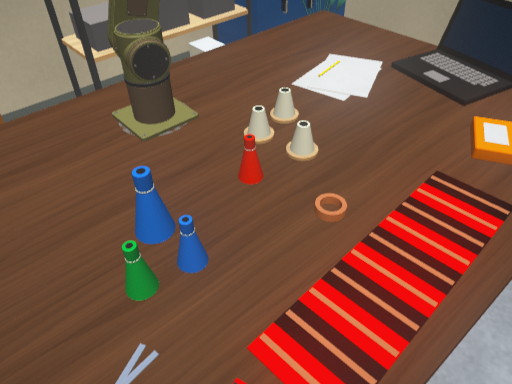

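Candidates for the blue cone are the small blue cone at top (323,166), the large blue one at (327,210) and the green one at (361,172). I take the small blue one. The stand candidates are (174,201), (139,257) and (183,249), which I'll settle by distance from the base. Next I measure by fitting the projected shapes to the colour masks, and check the choice in a crop.

```bash
cat > h.py <<'E'
import numpy as np,cv2
from scipy.spatial.transform import Rotation as R
from scipy.optimize import minimize
CONE=[[(34,0),(14,90)],[(14,90),(14,125)]]
STAND=[[(46,0),(46,12)],[(35,12),(17,92)]]
RING=[[(38,0),(38,25)]]
A=np.linspace(0,2*np.pi,48)
def proj(c,P):
    q=(np.asarray(P,float)-c["xyz"])@R.from_rotvec(c["rotation"]).as_matrix()
    q=q*[1,-1,-1]; u=q@c["camera_matrix"].T
    return u[:,:2]/u[:,2:]
def ground(c,uv,z):
    d=np.linalg.inv(c["camera_matrix"])@[*uv,1]; d=R.from_rotvec(c["rotation"]).as_matrix()@(d*[1,-1,-1])
    return c["xyz"]+d*(z-c["xyz"][2])/d[2]
def sil(c,xyz,prof,S=4):
    m=np.zeros((384*S,512*S),np.uint8)
    for part in prof:
        P=np.concatenate([np.c_[xyz[0]+rr*1e-3*np.cos(A),xyz[1]+rr*1e-3*np.sin(A),np.full(48,xyz[2]+h*1e-3)] for rr,h in part])
        cv2.fillConvexPoly(m,cv2.convexHull(((proj(c,P)+.5)*S).astype(np.float32)).round().astype(np.int32),255)
    return cv2.resize(m,(512,384),interpolation=cv2.INTER_AREA)/255.
def comp(mask,uv):
    "blob of mask nearest pixel uv, holes filled"
    n,l,s,ce=cv2.connectedComponentsWithStats(mask.astype(np.uint8)*255)
    ok=[i for i in range(1,n) if s[i,4]>30]; i=min(ok,key=lambda i:np.hypot(*(ce[i]-uv)))
    b=(l==i).astype(np.uint8); cs,_=cv2.findContours(b,cv2.RETR_EXTERNAL,cv2.CHAIN_APPROX_NONE)
    return cv2.drawContours(b*0,cs,-1,1,-1).astype(float)
def fit(views,prof,x0,z=0,free_z=False):
    f=lambda p:sum(np.abs(sil(c,(p[0],p[1],p[2] if free_z else z),prof)-m).sum()/m.sum() for c,m in views)
    s=np.array([*x0,z][:3 if free_z else 2]); sim=np.vstack([s]+[s+.01*e for e in np.eye(len(s))])
    o=minimize(f,s,method="Nelder-Mead",options=dict(initial_simplex=sim,xatol=2e-4,fatol=1e-4))
    return o.x.round(4),round(o.fun,3)
def hsv(c): return cv2.cvtColor(c["pixels"],cv2.COLOR_BGR2HSV).astype(int).transpose(2,0,1)
def blue(c): h,s,v=hsv(c); return (h>98)&(h<125)&(s>120)&(v>50)
def red(c): h,s,v=hsv(c); return ((h<6)|(h>172))&(s>170)&(v>60)
def pale(c): h,s,v=hsv(c); return (v>120)&(s<130)
def copper(c): h,s,v=hsv(c); return (h>5)&(h<16)&(s>90)&(v>120)
E
python3 - <<'E'
from rig import r,cams
from h import *
t,s=cams.camera("top"),cams.camera("scene")
def go(n,f,p,ut,us):
    mt,ms=comp(f(t),ut),comp(f(s),us); g=ground(t,ut,0.02)[:2]
    print(n,"areas",mt.sum(),ms.sum(),"both",fit([(t,mt),(s,ms)],p,g),"top",fit([(t,mt)],p,g),"scene",fit([(s,ms)],p,g))
go("blue",blue,CONE,(323,166),(190,248));go("bigblue",blue,CONE,(327,210),(152,215))
go("red",red,CONE,(232,207),(250,163))
go("tape",copper,RING,(217,133),(331,207))
go("S1",pale,STAND,(174,201),(303,142))
go("S2",pale,STAND,(139,257),(285,106))
go("S3",pale,STAND,(183,249),(259,126))
a=cv2.resize(t["pixels"][140:280,110:390],None,fx=2.5,fy=2.5,interpolation=2)
b=cv2.resize(s["pixels"][75:285,110:340],None,fx=1.0*700/230*.55,fy=700/230*.55,interpolation=2)
b=b[:, :700]; b=cv2.copyMakeBorder(b,0,0,0,max(0,700-b.shape[1]),0)
o=np.vstack([a,b])[:600]; print(o.shape); cv2.imwrite("pics/crop.png",o)
E
```

```text
blue areas 350.0 919.0 both (array([ 0.5724, -0.2531]), np.float64(0.599)) top (array([ 0.5732, -0.2547]), np.float64(0.222)) scene (array([ 0.5695, -0.2517]), np.float64(0.362))
bigblue areas 598.0 1643.0 both (array([ 0.4396, -0.2539]), np.float64(0.926)) top (array([ 0.4341, -0.254 ]), np.float64(0.474)) scene (array([ 0.4473, -0.2669]), np.float64(0.379))
red areas 340.0 656.0 both (array([0.4405, 0.0258]), np.float64(0.469)) top (array([0.4426, 0.0251]), np.float64(0.133)) scene (array([0.4384, 0.0276]), np.float64(0.318))
tape areas 41948.0 1112.0 both (array([0.6674, 0.0832]), np.float64(1.298)) top (array([0.6674, 0.0813]), np.float64(0.988)) scene (array([0.6674, 0.0832]), np.float64(0.31))
S1 areas 108302.0 937.0 both (array([0.4514, 0.2093]), np.float64(1.074)) top (array([0.1545, 0.4371]), np.float64(0.992)) scene (array([0.4514, 0.2093]), np.float64(0.08))
S2 areas 43.0 719.0 both (array([ 0.6698, -0.0064]), np.float64(19.873)) top (array([ 0.7382, -0.0686]), np.float64(16.775)) scene (array([-0.804 ,  1.2424]), np.float64(1.0))
S3 areas 108302.0 719.0 both (array([0.3031, 0.1786]), np.float64(1.156)) top (array([0.1542, 0.3147]), np.float64(0.992)) scene (array([0.3031, 0.1787]), np.float64(0.163))
(600, 700, 3)
```

View pics/crop.png

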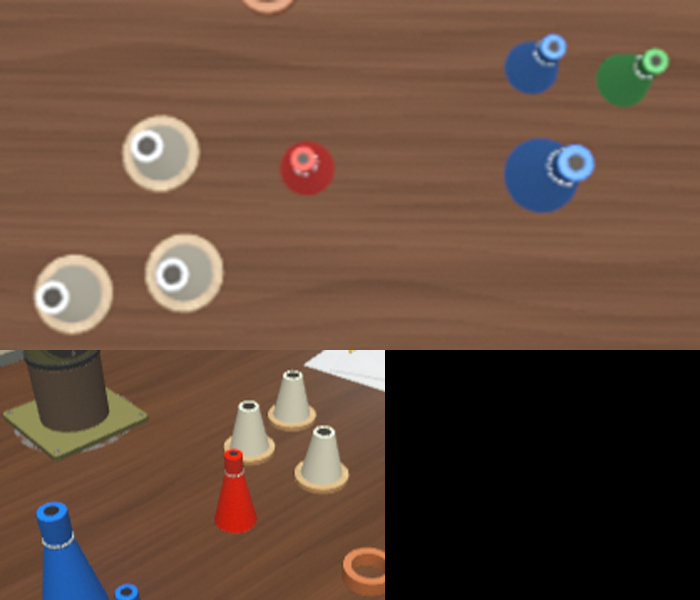

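The crop shows the small blue cone (top 323,166) and the three identical stands. S1 (174,201) looks farthest. A white thread ring splits each cone's mask in two, so I'll close the masks and limit them to boxes.

```bash
cat >> h.py <<'E'
def blob(mask,uv,w,k=5):
    m=np.zeros_like(mask); u,v=uv; m[v-w:v+w,u-w:u+w]=mask[v-w:v+w,u-w:u+w]
    m=cv2.morphologyEx(m.astype(np.uint8),cv2.MORPH_CLOSE,np.ones((k,k)))
    return comp(m>0,uv)
def blue(c): h,s,v=hsv(c); return (h>98)&(h<125)&(s>80)&(v>50)
def red(c): h,s,v=hsv(c); return ((h<8)|(h>172))&(s>120)&(v>60)
def wood_out(c): h,s,v=hsv(c); return (v>140)|((s<60)&(v>90))
E
python3 - <<'E'
from rig import r,cams
from h import *
t,s=cams.camera("top"),cams.camera("scene")
print([hsv(t)[:,y,x] for y,x in ((150,220),(230,174),(201,174),(201,187),(201,162))])
def go(n,f,p,ut,us,wt=24,ws=40,z=.02):
    mt,ms=blob(f(t),ut,wt),blob(f(s),us,ws); g=ground(t,ut,z)[:2]
    T=fit([(t,mt)],p,g);S=fit([(s,ms)],p,g);B=fit([(t,mt),(s,ms)],p,g)
    print(n,"areas",mt.sum(),sil(t,(*T[0],0),p).sum().round(),ms.sum(),sil(s,(*S[0],0),p).sum().round(),"both",B,"top",T,"scene",S,"r",np.hypot(*B[0]).round(3))
go("blue",blue,CONE,(325,164),(190,245),20,32)
go("red",red,CONE,(232,207),(250,158),20)
go("tape",copper,RING,(217,133),(331,207))
go("S1",wood_out,STAND,(174,201),(303,142),20,28)
go("S2",wood_out,STAND,(139,257),(285,104),20,18)
go("S3",wood_out,STAND,(183,249),(259,125),20,18)
E
```

```text
[array([ 11, 116, 119]), array([ 12, 115, 133]), array([ 30,   5, 206]), array([ 17,  60, 229]), array([ 17,  48, 214])]
blue areas 399.0 429.0 1655.0 1250.0 both (array([ 0.5727, -0.2531]), np.float64(0.404)) top (array([ 0.5736, -0.2539]), np.float64(0.083)) scene (array([ 0.5696, -0.2518]), np.float64(0.293)) r 0.626
red areas 401.0 387.0 857.0 854.0 both (array([0.4416, 0.0248]), np.float64(0.131)) top (array([0.4423, 0.025 ]), np.float64(0.053)) scene (array([0.4387, 0.0273]), np.float64(0.036)) r 0.442
tape areas 2304.0 514.0 1144.0 805.0 both (array([0.6674, 0.0832]), np.float64(1.102)) top (array([0.6674, 0.0813]), np.float64(0.777)) scene (array([0.6674, 0.0832]), np.float64(0.325)) r 0.673
S1 areas 768.0 740.0 1074.0 901.0 both (array([0.4554, 0.2052]), np.float64(0.341)) top (array([0.4565, 0.2048]), np.float64(0.043)) scene (array([0.4504, 0.2104]), np.float64(0.234)) r 0.499
S2 areas 812.0 795.0 689.0 712.0 both (array([0.284, 0.303]), np.float64(0.177)) top (array([0.285 , 0.3024]), np.float64(0.038)) scene (array([0.2786, 0.3084]), np.float64(0.085)) r 0.415
S3 areas 802.0 771.0 859.0 804.0 both (array([0.3121, 0.1706]), np.float64(0.278)) top (array([0.3126, 0.1706]), np.float64(0.045)) scene (array([0.306, 0.175]), np.float64(0.211)) r 0.356
```

The top fit puts S1 at r≈0.50, S2 at 0.415 and S3 at 0.356, so S1 at about (0.454,0.207) is the stand. The blue cone is at about (0.572,-0.253). The two cameras differ by 5–8 mm on S1, so I will recheck the cone-to-stand offset within single images before lowering. First I turn the tool yaw to 0.

Emit:
move_arm(deltas=[[0,0,0,0,0,0.318],[0,0,0,0,0,0.318],[0,0,0,0,0,0.318],[0,0,0,0,0,0.318]], jaw=1)

```text
time_s: 0.8
eef_pos: [0.1257, 0.5097, 0.3038]
orientation: [2.973, 1.014, -0.0]
contact_force: [-0.2, 0.5, -1.0]
grip_width: 0.999
```

Emit:
move_arm(deltas=[[0,0,0,0,0,0.318],[0,0,0,0,0,0.318],[0,0,0,0,0,0.318],[0,0,0,0,0,0.318],[0,0,0,0,0,0]])

```text
time_s: 1.42
eef_pos: [0.1257, 0.5097, 0.3039]
orientation: [3.141, -0.002, -0.0]
contact_force: [-0.0, -0.0, -1.0]
grip_width: 0.996
```

Emit:
move_arm(deltas=[[0.037,0.0636,0,0,0,0],[0.037,0.0636,0,0,0,0],[0.037,0.0636,0,0,0,0],[0.037,0.0636,0,0,0,0],[0.037,0.0636,0,0,0,0]])

```text
time_s: 2.05
eef_pos: [0.2643, 0.2693, 0.3041]
orientation: [-3.141, -0.001, -0.001]
contact_force: [1.3, -0.1, -0.2]
grip_width: 0.999
```

Emit:
move_arm(deltas=[[0.037,0.0636,0,0,0,0],[0.037,0.0636,0,0,0,0],[0.037,0.0636,0,0,0,0],[0.037,0.0636,0,0,0,0],[0.037,0.0636,0,0,0,0]])

```text
time_s: 2.68
eef_pos: [0.4025, 0.0301, 0.3042]
orientation: [-3.141, 0.0, -0.002]
contact_force: [0.3, 1.4, 0.2]
grip_width: 0.997
```

Emit:
move_arm(deltas=[[0.037,0.0636,0,0,0,0],[0.037,0.0636,0,0,0,0],[0.037,0.0636,0,0,0,0],[0.037,0.0636,0,0,0,0],[0,0,0,0,0,0]])

```text
time_s: 3.3
eef_pos: [0.5139, -0.1624, 0.3032]
orientation: [3.141, -0.007, 0.001]
contact_force: [0.2, 0.2, 0.3]
grip_width: 1.0
```

Emit:
move_arm(deltas=[[0.0387,0.0604,0,0,0,0],[0.0387,0.0604,0,0,0,0],[0,0,0,0,0,0],[0,0,0,0,0,0]])

```text
time_s: 3.8
eef_pos: [0.5692, -0.2489, 0.3036]
orientation: [-3.14, 0.002, 0.002]
contact_force: [-0.3, -0.1, 0.2]
grip_width: 0.999
```

```bash
python3 - <<'E'
from rig import r,cams
import cv2,numpy as np
from h import *
o=r.get_obs(); print(o["eef_pos"],o["joint_positions"])
out=[]
for n in("top","scene"):
    c=cams.camera(n); p=c["pixels"].copy()
    q=proj(c,[o["eef_pos"]-[0,0,.0726-.009],[.572,-.253,.125],[.572,-.253,0]]); print(n,q.round(1))
    u,v=(q[1]).astype(int); x0,y0=u-60,v-60
    z=cv2.resize(p[y0:y0+120,x0:x0+120],None,fx=3.3,fy=3.3,interpolation=cv2.INTER_CUBIC)
    for (a,b),col in zip(q,((0,255,255),(255,255,255),(255,0,255))): cv2.drawMarker(z,(int((a+.5-x0)*3.3),int((b+.5-y0)*3.3)),col,0,14,1)
    out.append(z)
cv2.imwrite("pics/pre.png",np.hstack(out))
E
```

```text
[ 0.56922507 -0.24894502  0.30360725] [-4.12497334e-01  4.29660277e-01  1.15686623e-01  1.25875399e+00
  5.54097364e-04  1.15975748e+00]
top [[339.4 149.8]
 [330.6 158.6]
 [321.7 167.1]]
scene [[177.7 172.6]
 [184.9 219.9]
 [192.3 260.8]]
```

View pics/pre.png

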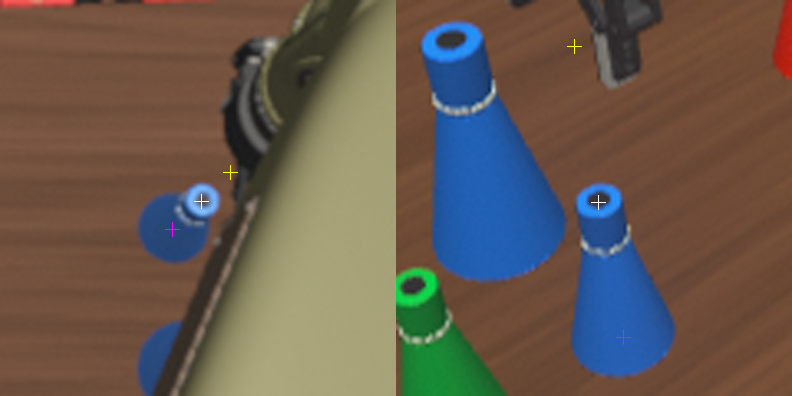

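The projected nose centre (white cross) sits on the nose in both views, at crop (203,201) and (599,202). The gripper is just short of it, so I correct and descend.

Emit:
move_arm(deltas=[[0.0037,0.0055,0.04,0,0,0],[0,0,0.05,0,0,0],[0,0,0.05,0,0,0],[0,0,0.025,0,0,0],[0,0,0.0217,0,0,0]])

```text
time_s: 4.53
eef_pos: [0.5721, -0.2529, 0.1636]
orientation: [-3.141, 0.002, 0.001]
contact_force: [-0.1, 0.2, 0.2]
grip_width: 0.998
```

Emit:
move_arm(deltas=[[0,0,0,0,0,0],[0,0,0,0,0,0],[0,0,0,0,0,0],[0,0,0,0,0,0],[0,0,0,0,0,0]], jaw=-1)

```text
time_s: 5.15
eef_pos: [0.5734, -0.2545, 0.165]
orientation: [3.141, -0.005, 0.003]
contact_force: [0.7, 0.4, 4.4]
grip_width: 0.311
```

Emit:
move_arm(deltas=[[0,0,0,0,0,0],[0,0,0,0,0,0],[0,0,0,0,0,0]])

```text
time_s: 5.52
eef_pos: [0.5734, -0.2545, 0.1649]
orientation: [3.141, -0.005, 0.003]
contact_force: [-0.8, 0.3, 5.7]
grip_width: 0.31
```

Gripped: an opening of 0.31 is about 26 mm, against a 28 mm nose. Lifting.

Emit:
move_arm(deltas=[[0,0,-0.03,0,0,0],[0,0,-0.05,0,0,0],[0,0,-0.06,0,0,0],[0,0,-0.06,0,0,0],[0,0,-0.03,0,0,0]])

```text
time_s: 6.15
eef_pos: [0.5731, -0.2544, 0.3389]
orientation: [3.14, -0.005, 0.004]
contact_force: [0.5, 0.2, -2.6]
grip_width: 0.311
```

Emit:
move_arm(deltas=[[-0.0135,-0.0525,0,0,0,0],[-0.0135,-0.0525,0,0,0,0],[-0.0135,-0.0525,0,0,0,0],[-0.0135,-0.0525,0,0,0,0],[-0.0135,-0.0525,0,0,0,0]])

```text
time_s: 6.78
eef_pos: [0.5219, -0.056, 0.3358]
orientation: [-3.141, 0.005, 0.002]
contact_force: [1.3, 1.1, 0.1]
grip_width: 0.312
```

Emit:
move_arm(deltas=[[-0.0135,-0.0525,0,0,0,0],[-0.0135,-0.0525,0,0,0,0],[-0.0135,-0.0525,0,0,0,0],[-0.0135,-0.0525,0,0,0,0],[-0.0135,-0.0525,0,0,0,0]])

```text
time_s: 7.4
eef_pos: [0.4719, 0.1409, 0.3359]
orientation: [3.141, -0.005, -0.001]
contact_force: [1.2, 0.0, -0.5]
grip_width: 0.309
```

Emit:
move_arm(deltas=[[-0.0135,-0.0525,0,0,0,0],[-0.0105,-0.037,0,0,0,0],[0,0,0,0,0,0],[0,0,0,0,0,0]])

```text
time_s: 7.9
eef_pos: [0.4547, 0.2066, 0.336]
orientation: [3.141, -0.005, -0.001]
contact_force: [-0.5, -0.0, 0.0]
grip_width: 0.309
```

```bash
python3 - <<'E'
from rig import r,cams
from h import *
o=r.get_obs(); e=o["eef_pos"]; zc=e[2]-.165
out=[]
for n in("top","scene"):
    c=cams.camera(n); p=c["pixels"]
    q=proj(c,[(e[0],e[1],zc),(.454,.207,.092)]).round(0).astype(int); print(n,q.tolist())
    m=sil(c,(e[0],e[1],zc),CONE)>.5; m2=sil(c,(.454,.207,0),STAND)>.5
    x0,y0=max(q[0][0]-60,0),max(q[0][1]-60,0)
    im=cv2.resize(p[y0:y0+120,x0:x0+120],None,fx=3.3,fy=3.3,interpolation=cv2.INTER_CUBIC)
    for k,col in((m,(0,255,255)),(m2,(255,0,255))):
        k=cv2.resize(k[y0:y0+120,x0:x0+120].astype(np.uint8),None,fx=3.3,fy=3.3,interpolation=cv2.INTER_NEAREST)
        cs,_=cv2.findContours(k,cv2.RETR_EXTERNAL,cv2.CHAIN_APPROX_NONE); cv2.drawContours(im,cs,-1,col,1)
    out.append(im)
    if n=="scene":
        b=blob(blue(c),tuple(q[0]),60); print("cone xyz",fit([(c,b)],CONE,e[:2],zc,True),"cone xy at zc",fit([(c,b)],CONE,e[:2],zc),e)
cv2.imwrite("pics/over.png",np.hstack(out))
E
```

```text
top [[161, 195], [167, 199]]
scene [[305, 98], [303, 124]]
cone xyz (array([0.4507, 0.2113, 0.1707]), np.float64(0.145)) cone xy at zc (array([0.4512, 0.2107]), np.float64(0.146)) [0.45470374 0.20662091 0.33599305]
```

View pics/over.png

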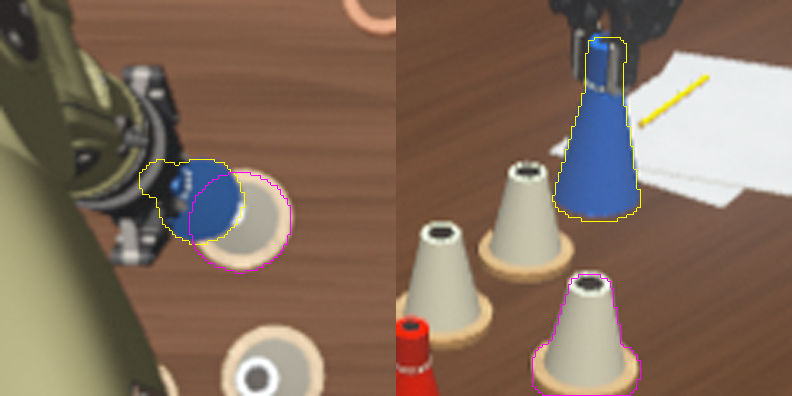

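The overlays agree. Comparing cone and stand inside the scene view gives an offset of about (0,-1.5) mm. I correct by +1 mm in x and -2 mm in y, then lower, slowly near the seat. The seat is expected at TCP z≈0.196.

Emit:
move_arm(deltas=[[0.0013,0.0027,0.03,0,0,0],[0,0,0.04,0,0,0],[0,0,0.035,0,0,0],[0,0,0.025,0,0,0],[0,0,0.015,0,0,0]])

```text
time_s: 8.62
eef_pos: [0.4557, 0.204, 0.2266]
orientation: [3.141, -0.007, -0.002]
contact_force: [-0.2, -0.3, -0.2]
grip_width: 0.315
```

Emit:
move_arm(deltas=[[0,0,0.006,0,0,0],[0,0,0.005,0,0,0],[0,0,0.004,0,0,0],[0,0,0,0,0,0]])

```text
time_s: 9.12
eef_pos: [0.4559, 0.2051, 0.2165]
orientation: [-3.142, 0.005, -0.0]
contact_force: [-0.0, -1.0, -1.6]
grip_width: 0.313
```

Emit:
move_arm(deltas=[[0,0,0.005,0,0,0],[0,0,0.005,0,0,0],[0,0,0.004,0,0,0],[0,0,0,0,0,0]])

```text
time_s: 9.62
eef_pos: [0.4556, 0.2049, 0.2055]
orientation: [3.141, -0.005, -0.001]
contact_force: [-0.1, -0.1, -0.1]
grip_width: 0.312
```

Emit:
move_arm(deltas=[[0,0,0.003,0,0,0],[0,0,0,0,0,0],[0,0,0,0,0,0]])

```text
time_s: 10.0
eef_pos: [0.4559, 0.205, 0.2037]
orientation: [-3.142, 0.005, -0.0]
contact_force: [-0.4, -0.8, -1.1]
grip_width: 0.312
```

```bash
python3 - <<'E'
from rig import r,cams
from h import *
o=r.get_obs(); print(o["eef_pos"],o["contact_force"])
out=[]
for n,(x0,y0,w) in(("top",(115,140,120)),("scene",(250,70,100))):
    p=cams.camera(n)["pixels"]; out.append(cv2.resize(p[y0:y0+w,x0:x0+w],(396,396),interpolation=cv2.INTER_CUBIC))
cv2.imwrite("pics/low.png",np.hstack(out))
E
```

```text
[0.45587892 0.2050453  0.20368031] [-0.43727174 -0.79831153 -1.07425635]
```

View pics/low.png

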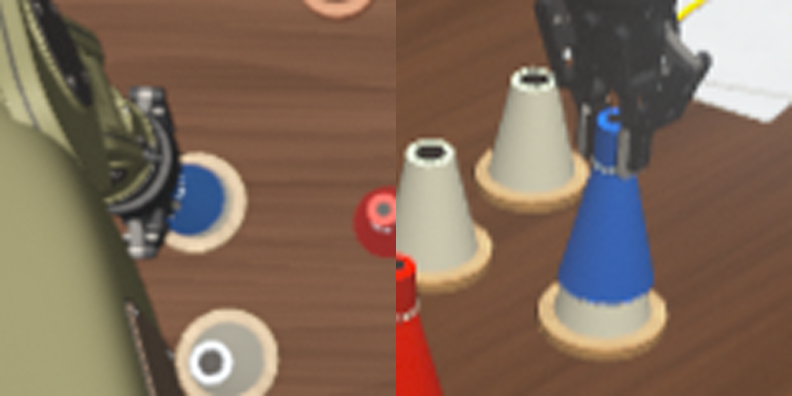

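The crop shows the cone over the white cone and centred (scene crop about 605,290), with the rim still clear of the foot and about 8 mm above the seat. I lower in small steps.

Emit:
move_arm(deltas=[[0,0,0.003,0,0,0],[0,0,0.001,0,0,0],[0,0,0,0,0,0]])

```text
time_s: 10.48
eef_pos: [0.4558, 0.205, 0.2005]
orientation: [3.141, -0.005, -0.0]
contact_force: [0.3, 0.2, -0.7]
grip_width: 0.311
```

Emit:
move_arm(deltas=[[0,0,0.002,0,0,0],[0,0,0,0,0,0],[0,0,0,0,0,0]])

```text
time_s: 10.85
eef_pos: [0.4559, 0.205, 0.1991]
orientation: [3.141, -0.005, 0.0]
contact_force: [0.3, -0.9, -1.8]
grip_width: 0.312
```

Emit:
move_arm(deltas=[[0,0,0.0015,0,0,0],[0,0,0,0,0,0],[0,0,0,0,0,0]])

```text
time_s: 11.22
eef_pos: [0.4558, 0.2049, 0.198]
orientation: [3.141, -0.005, 0.0]
contact_force: [0.3, -1.0, -0.9]
grip_width: 0.313
```

Emit:
move_arm(deltas=[[0,0,0.0013,0,0,0],[0,0,0,0,0,0],[0,0,0,0,0,0]])

```text
time_s: 11.6
eef_pos: [0.4558, 0.2049, 0.197]
orientation: [3.141, -0.005, -0.0]
contact_force: [0.0, -2.1, 1.0]
grip_width: 0.313
```

There is the first light touch, about 2 N. Releasing here.

Emit:
move_arm(deltas=[[0,0,0,0,0,0],[0,0,0,0,0,0],[0,0,0,0,0,0],[0,0,0,0,0,0],[0,0,0,0,0,0]], jaw=1)

```text
time_s: 12.22
eef_pos: [0.4558, 0.2051, 0.197]
orientation: [-3.142, 0.005, 0.0]
contact_force: [-0.6, 0.7, -0.3]
grip_width: 0.992
```

Emit:
move_arm(deltas=[[0,0,-0.01,0,0,0],[0,0,-0.03,0,0,0],[0,0,-0.05,0,0,0],[0,0,-0.05,0,0,0],[0,0,-0.03,0,0,0]])

```text
time_s: 12.85
eef_pos: [0.4564, 0.2053, 0.3272]
orientation: [-3.14, 0.005, -0.005]
contact_force: [-0.1, 0.3, 0.2]
grip_width: 1.003
```

Emit:
move_arm(deltas=[[0,0,0,0,0,0],[0,0,0,0,0,0],[0,0,0,0,0,0],[0,0,0,0,0,0]])

```text
time_s: 13.35
eef_pos: [0.4554, 0.2048, 0.3236]
orientation: [3.141, -0.005, -0.003]
contact_force: [0.3, -0.3, -0.7]
grip_width: 1.001
```

```bash
python3 - <<'E'
from rig import r,cams
from h import *
o=r.get_obs(); print(o["eef_pos"],o["contact_force"],o["grip_width"])
out=[]
for n,(x0,y0,w) in(("top",(115,115,120)),("scene",(240,70,150))):
    c=cams.camera(n); p=c["pixels"]; out.append(cv2.resize(p[y0:y0+w,x0:x0+w],(396,396),interpolation=cv2.INTER_CUBIC))
    if n=="scene":
        b=blob(blue(c),(303,130),40); print("cone",fit([(c,b)],CONE,(.4514,.2093),.031,True),"(stand by same view .4514,.2093)")
        print("red",fit([(c,blob(red(c),(250,158),40))],CONE,(.44,.026)),"before .4387,.0273")
        print("tape",fit([(c,blob(copper(c),(331,207),40))],RING,(.667,.083)),"before .6674,.0832")
cv2.imwrite("pics/end.png",np.hstack(out))
E
```

```text
[0.45541149 0.20484065 0.32357543] [ 0.34554442 -0.31251143 -0.73740801] 1.0006739544903496
cone (array([0.4505, 0.2104, 0.0296]), np.float64(0.059)) (stand by same view .4514,.2093)
red (array([0.4382, 0.027 ]), np.float64(0.042)) before .4387,.0273
tape (array([0.668 , 0.0824]), np.float64(0.401)) before .6674,.0832
```

View pics/end.png

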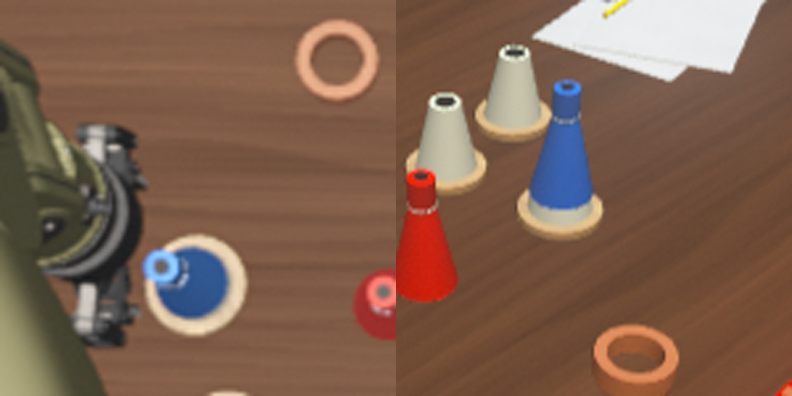

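The cone stands upright and centred on the stand (scene crop 562,150). Its rim is at about 30 mm and the gripper is clear.

```bash
python3 -c "
from rig import r
print(r.finish_job())"
```

```text
the job is handed in; nothing more can be done
None
```

I gripped the small blue cone by its nose and carried it to the stand farthest from the base, at about (0.456, 0.205). I lowered it in millimetre steps until the first light touch (about 2 N), let go and backed off. The job was handed in at about 13.5 s; the hand-in reports no verdict.

- **Cone at rest:** the last check put its axis within about 1.5 mm of the stand's and its rim about 30 mm above the table. It looked upright, and the gripper was clear with nothing touching.
- **Bystanders:** the red cone and the tape roll measured within about 1 mm of where they started. The tape outline fitted poorly (0.40 mismatch), so I also judged it by eye.
- **Disagreement:** the two cameras differed by 5–8 mm on the stand's position. I settled this by comparing the cone and the stand within the same scene image.

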